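# Snap the food box lid shut, section by section

## Task

Snap the lid of the food box shut: with the fingertips press down its four raised blue rim sections one after another until each clicks flat, starting with the one that has the orange tab and going round clockwise as seen from above. Only press: do not pick the box up or push it away from its place, leave the things around it alone, and take the hand away at the end.

Things in the scene. Friction and masses are not known exactly. Their poses are not given: they have to be found in the camera images.
- food_box: Loose food storage box standing on the worktop, about 0.9 kg: clear tub with biscuits in it, 160 (x) x 120 (y) x 58 mm, closed by a white lid with four blue hinged rim sections, one along each side; with all sections shut the top is flat at 63 mm, except the white middle, which is recessed 5 mm. The small white corners are fixed. Origin: centre of the underside, z up; the section with the orange tab lies on its -x side.
- section_1 (a joint): Blue rim section at the end with the orange tab (66 mm long, outward is the box's -x): tilt in rad about its inner edge. 0 = shut, flush with the corners; it starts raised, between 0.18 and 0.30 (outer edge 5 to 9 mm high). A tight fit without a spring: it moves only while pushed, stays wherever it is left, and reads under 0.03 when clicked home against its hard stop.
- section_1_press (a point): Where to press section 1: on its top face, mid-length, 21 mm outward from its inner (hinge) edge and 9 mm inside its outer edge (the section is 30 mm wide, 5 mm thick). It moves with the section: 63 mm above the worktop when shut, 67 to 69 mm at the start. Pressing straight down here takes about 6 N all the way down to the hard stop, so a stop at 6 N or less may halt too early; 10 to 15 N is safe.
- section_2 (a joint): Blue rim section on a long side (106 mm long, outward is the box's +y), next clockwise from section_1: tilt in rad about its inner edge. 0 = shut, flush with the corners; it starts raised, between 0.18 and 0.30 (outer edge 5 to 9 mm high). A tight fit without a spring: it moves only while pushed, stays wherever it is left, and reads under 0.03 when clicked home against its hard stop.
- section_2_press (a point): Where to press section 2: on its top face, mid-length, 21 mm outward from its inner (hinge) edge and 9 mm inside its outer edge (the section is 30 mm wide, 5 mm thick). It moves with the section: 63 mm above the worktop when shut, 67 to 69 mm at the start. Pressing straight down here takes about 6 N all the way down to the hard stop, so a stop at 6 N or less may halt too early; 10 to 15 N is safe.
- section_3 (a joint): Blue rim section at the end opposite the tab (66 mm long, outward is the box's +x): tilt in rad about its inner edge. 0 = shut, flush with the corners; it starts raised, between 0.18 and 0.30 (outer edge 5 to 9 mm high). A tight fit without a spring: it moves only while pushed, stays wherever it is left, and reads under 0.03 when clicked home against its hard stop.
- section_3_press (a point): Where to press section 3: on its top face, mid-length, 21 mm outward from its inner (hinge) edge and 9 mm inside its outer edge (the section is 30 mm wide, 5 mm thick). It moves with the section: 63 mm above the worktop when shut, 67 to 69 mm at the start. Pressing straight down here takes about 6 N all the way down to the hard stop, so a stop at 6 N or less may halt too early; 10 to 15 N is safe.
- section_4 (a joint): Blue rim section on the other long side (106 mm long, outward is the box's -y), last clockwise: tilt in rad about its inner edge. 0 = shut, flush with the corners; it starts raised, between 0.18 and 0.30 (outer edge 5 to 9 mm high). A tight fit without a spring: it moves only while pushed, stays wherever it is left, and reads under 0.03 when clicked home against its hard stop.
- section_4_press (a point): Where to press section 4: on its top face, mid-length, 21 mm outward from its inner (hinge) edge and 9 mm inside its outer edge (the section is 30 mm wide, 5 mm thick). It moves with the section: 63 mm above the worktop when shut, 67 to 69 mm at the start. Pressing straight down here takes about 6 N all the way down to the hard stop, so a stop at 6 N or less may halt too early; 10 to 15 N is safe.
- lemon: Yellow lemon, 71 x 53 x 51 mm, loose bystander; origin at its underside.
- garlic: Garlic bulb, 60 x 57 x 58 mm, loose bystander; origin at its underside.
- tin: Small food tin, 76 mm across, 58 mm high, loose bystander; origin at its underside.
- jam: Glass jar of yellowish preserve with white cap, the one nearer the box (its twin at the back left is fixed clutter), 69 mm across, 99 mm high, loose bystander; origin at its underside.
Not all that is in view belongs to the job. There is more than one size of the food_box; the one meant has the size given above.

How it is judged:
By the outcome, as a careful person would: the job done as asked, in the order asked, and still so for the second after the job is handed in, with the robot touching nothing.
It also fails if it takes over 58 s, if anything falls off the work surface, if the arm or the gripper's body presses on something with over 40 N, if the wrist force passes 120 N, or if a joint passes its speed limit or range.

## Robot

A 6-joint arm with a two-finger parallel gripper is mounted at the origin on a cart in front of the work surface, level with it; the furniture and walls round the work are solid. World frame = base frame: x ahead of the robot, y to its left, z up, the work surface at z = 0. Lengths are in mm, angles in rad, forces in N, time in s.
With the tool pointing down it reaches from about 275 to 750 mm from the base axis. Payload 10.2 kg.
Tool frame: the origin (TCP) lies at the very end of the fingers, on their centre line; the grasp point (between the pads) lies 19 mm behind it; z points along the fingers, y is the direction in which the jaws open and shut (so a half turn about z gives the same grasp; the last joint's range is limited). The gripper opens to 85 mm and grips with 20 to 120 N. Pads are 22 mm wide; open, the fingers measure 114 mm over their backs; the gripper's body (76 mm by 85 mm) begins 54 mm behind the grasp point. The pads swing forward as they close: fully open they stand 13 mm farther back than shut.
Start: joints at [-1.325, 0.313, 1.498, -0, 1.331, -0.223], TCP at [237.192, -468.37, 209.994] pointing down, gripper open.
Joint ranges: [-2.94, 2.94], [-0.97, 2.17], [0.19, 2.56], [-1.23, 4.37], [0.02, 3.11], [-2.88, 2.88]. Speed limits (rad/s): [2.39, 2.39, 3.01, 3.14, 3.14, 3.14].

## Interface

Orientations are given as a unit quaternion [w, x, y, z].
In Python, from rig import * gives the robot as it stands. The module is installed in compiled form; this text tells all that it offers.
- The arm moves only by the shell command python3 -m crank 'ROWS' [FORCE]. ROWS is a JSON object of lists of equal length, an entry for each row: "dp": the shift along the world's x, y, z in cm, a list of three; "delta_rot": the turn, a rotation vector about the world's x, y, z in degrees, a list of three; "claw": the closure in counts, from 0 (fully open) to 255 (shut). A call has 1 to 10 rows; each row shifts and turns the commanded pose from where the row before left it; what a row does not reach is not made up. A row lasts 1/10 s, in which the tool goes at most 50 mm and 8.59 degrees, less where a joint would pass 70% of its speed; a pose out of reach is approached as far as the arm can. A call is refused whole if a number of a shift passes 5 or a number of a turn 8.59, either way. A call with a gripper value outside its range is refused whole. The fingers move at their own pace and stop on an object; FORCE is the grip in N (left out, the last holds). Time passes only in rows, so rows that do not move let the fingers close. It gives the time, the measured TCP pose, the force and the opening at its end, in the units of the state.
- sense(): the state, without advancing time (a new reading comes with each control period).
- capture(name): name is "scene" or "top"; returns (picture, depth): 384x512x3 uint8, red, green, blue; 384x512 float32, mm along the optical axis (not along the pixel's ray), 0 where there is no reading.
- camera_model(name): a dict with "fx", "fy", "cx", "cy" (pixels), "cam_to_world" (4x4, takes a point from camera to world coordinates). Camera axes: x right, y up, looking along -z (the intrinsics and any distortion apply to the point x, -y, -z); pixel columns grow to the right and rows downward; lengths in mm; the calibration is good to about 2 mm. A picture is of the moment at which its call begins. camera_model takes no time and is no camera call.
- finish_job(): hands the job in, once; it reports no verdict.
Trained networks look in the newest picture that a camera, given by its name, has taken for a name from the list of things; names that differ only in an ending like _2 or _b are one class to them, and where a whole thing is asked for, a point or a joint stands for the part that bears it (a point fixed in the world has none). Each returns a list of dicts, best first, with "p" (0 to 1); they miss things now and then, are a little off and sometimes report something else, mostly with a low value. They report only what shows in the picture. A call takes as long as a camera call. They do not tell look-alikes from the thing itself.
- boxes_of(camera, target): "centre" ([column, row] in pixels, amid what is visible of it).
- masks_of(camera, target): "region" (384x512 bool, what is visible of it) and "centre" ([column, row] in pixels, amid what is visible of it).
- pinpoint(camera, target): "centre" ([column, row] in pixels: a listed point, or the origin of a listed thing).
The state is a dict: "time_s": time; "joints": joint angles; "dq": joint speeds; "tau": joint torques, N m; "eef_pos": TCP position; "ee_rot": TCP orientation; "force": force on the tool from outside, world axes, zero at the start; "wrist_torque": the same for the moment, N m; "grip_width": opening from 0.0 (shut) to 1.0 (fully open).
Only numpy, scipy, OpenCV 4.12 (cv2) and the standard library are available. Lean on these libraries where they do the work, as an engineer would, in place of code of your own. Each camera call takes 0.05 s, during which the arm holds its last target.

## Working session

There is one attempt and no reset: what is moved stays moved. The work goes in short steps, Python scripts to look and compute and a shell command to move; the robot and the scene stay as the last step left them, time stands still between calls to the robot, and variables do not carry over. Pictures are saved under pics/ and viewed, and the job is handed in when it is done.

```bash
mkdir -p pics
python3 - <<'E'
from rig import *
import cv2, numpy as np
s=sense(); print({k:np.round(v,3).tolist() for k,v in s.items()})
for n in ("scene","top"):
    p,d=capture(n); cv2.imwrite(f"pics/{n}0.png",cv2.cvtColor(cv2.resize(p,(768,576)),cv2.COLOR_RGB2BGR))
    np.savez(f"{n}0.npz",p=p,d=d)
    m=camera_model(n); print(n,m['fx'],m['fy'],m['cx'],m['cy'],np.round(m['cam_to_world'],3).tolist(), [k for k in m])
    print([(np.round(b['centre']).tolist(),round(b['p'],2)) for b in boxes_of(n,"food_box")])
E
```

```text
{'time_s': 0.0, 'joints': [-1.325, 0.313, 1.498, 0.0, 1.331, -0.223], 'dq': [-0.001, 0.001, 0.001, 0.001, 0.0, -0.0], 'tau': [-0.0, -41.227, -25.974, -0.0, 0.004, 0.0], 'eef_pos': [237.123, -468.066, 209.424], 'ee_rot': [-0.001, 0.973, 0.232, 0.0], 'force': [-0.157, 0.84, -0.121], 'wrist_torque': [-0.0, -0.041, 0.034], 'grip_width': 0.998}
scene 419.4416163177285 419.4416163177285 256.61087296156575 195.5799075947492 [[-0.252, 0.448, -0.858, -709.265], [-0.968, -0.111, 0.227, 325.558], [0.007, 0.887, 0.461, 758.785], [0.0, 0.0, 0.0, 1.0]] ['fx', 'fy', 'cx', 'cy', 'cam_to_world']
[([303.0, 205.0], 0.77), ([231.0, 223.0], 0.57)]
top 451.0612435189617 451.0612435189617 252.97831103826024 194.5190213824472 [[-0.003, 0.998, -0.069, 501.855], [-1.0, -0.004, -0.022, -10.561], [-0.022, 0.069, 0.997, 1400.293], [0.0, 0.0, 0.0, 1.0]] ['fx', 'fy', 'cx', 'cy', 'cam_to_world']
[([306.0, 220.0], 0.88), ([237.0, 228.0], 0.67)]
```

View pics/scene0.png

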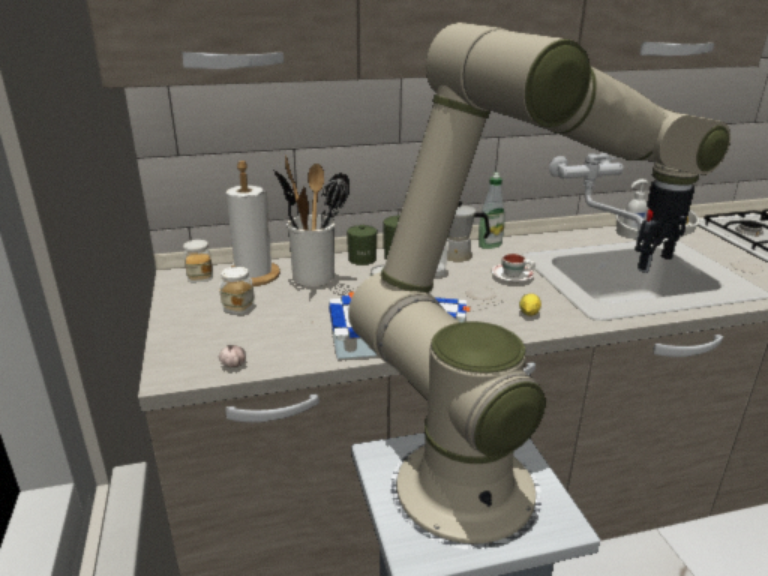

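View pics/top0.png

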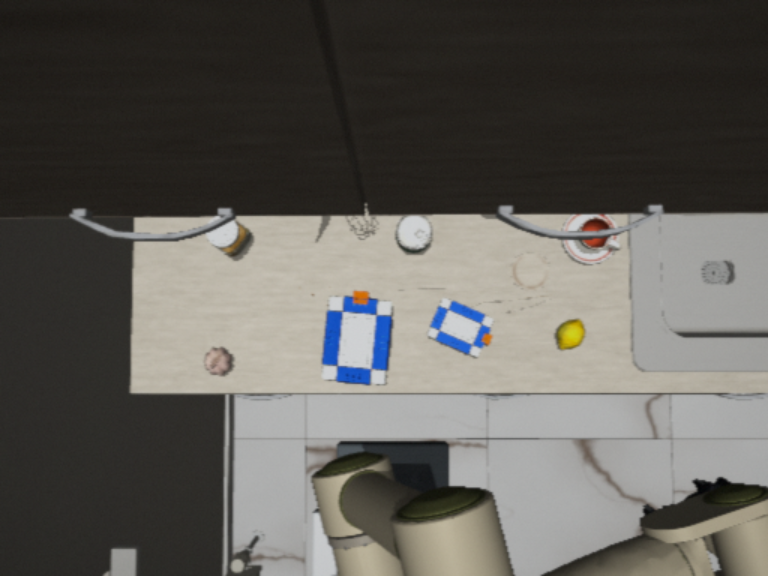

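The top view shows two blue/white boxes: A at native pixel (238,227) with its tab up, and B, smaller and rotated, at (307,219). I'll measure both and enlarge them.

```bash
cat > h.py <<'E'
from rig import *
import cv2, numpy as np
def ray(n,uv,z):
    m=camera_model(n);T=m['cam_to_world'];uv=np.atleast_2d(uv).astype(float)
    z=np.broadcast_to(z,len(uv))
    d=np.c_[(uv[:,0]-m['cx'])/m['fx'],-(uv[:,1]-m['cy'])/m['fy'],-np.ones(len(uv))]@T[:3,:3].T
    return T[:3,3]+d*((z-T[2,3])/d[:,2])[:,None]
def deproj(n,d):
    m=camera_model(n);T=m['cam_to_world'];v,u=np.mgrid[:384,:512]
    P=np.stack([(u-m['cx'])/m['fx']*d,-(v-m['cy'])/m['fy']*d,-d],-1)
    return P@T[:3,:3].T+T[:3,3]
def proj(n,P):
    m=camera_model(n);T=m['cam_to_world'];c=(np.atleast_2d(P)-T[:3,3])@T[:3,:3]
    return np.c_[m['cx']+m['fx']*c[:,0]/-c[:,2],m['cy']-m['fy']*c[:,1]/-c[:,2]]
E
python3 - <<'E'
from h import *
f=np.load('top0.npz');p=f['p'];d=f['d'];P=deproj('top',d)
hsv=cv2.cvtColor(p,cv2.COLOR_RGB2HSV)
blue=cv2.inRange(hsv,(105,120,60),(130,255,255))
for name,(u0,u1,v0,v1) in dict(A=(205,270,185,265),B=(275,335,190,245)).items():
    m=np.zeros_like(blue);m[v0:v1,u0:u1]=blue[v0:v1,u0:u1]
    pts=np.argwhere(m>0)[:,::-1]
    zz=P[...,2][m>0]
    W=ray('top',pts,65)[:,:2].astype(np.float32)
    r=cv2.minAreaRect(W);print(name,r,'z blue pct',np.percentile(zz,[5,50,95]))
for t in ["section_1_press","section_2_press","food_box","lemon","garlic","tin","jam"]:
    for b in pinpoint('top',t): 
        c=b['centre'];print(t,np.round(c,1),round(b['p'],2),np.round(ray('top',c,0 if '_press' not in t else 67)[0,:2],1))
for t in ["tin","jam","garlic","lemon"]:
  for n in ("scene","top"):
    for b in boxes_of(n,t): print(t,n,np.round(b['centre'],1),round(b['p'],2))
c=p[180:270,195:345];cv2.imwrite('pics/crop0.png',cv2.cvtColor(cv2.resize(c,(750,450),interpolation=cv2.INTER_CUBIC),cv2.COLOR_RGB2BGR))
E
```

```text
A ((499.4717712402344, 64.47998046875), (127.2200698852539, 166.50221252441406), 84.57402801513672) z blue pct [60.85105376 67.00973413 72.65512102]
B ((524.0858154296875, -138.9259796142578), (109.00648498535156, 84.20860290527344), 66.60702514648438) z blue pct [38.71628451 43.65056267 48.07912671]
section_1_press [239.8 200.9] 0.67 [574.8  57.9]
section_1_press [321.2 221.5] 0.5 [ 513.1 -181.7]
section_2_press [252.2 229.2] 0.76 [491.1  21.4]
section_2_press [301.  227.8] 0.72 [ 494.8 -122.2]
food_box [278.  154.2] 0.51 [724.2 -58.4]
lemon [377.5 219.7] 0.53 [ 518.7 -363.4]
garlic [147.3 241. ] 0.68 [454.9 349.1]
garlic [375.1 221.4] 0.36 [ 513.5 -355.9]
tin [273.8 153. ] 0.83 [728.1 -45.3]
tin [155.9 159.5] 0.7 [709.9 325.2]
jam [157.  160.4] 0.89 [707.  321.7]
tin scene [251.7 179.8] 0.58
tin top [274.5 155.4] 0.74
jam scene [158.7 196.9] 0.84
jam top [153.8 159.1] 0.98
garlic scene [154.5 236.8] 0.69
garlic top [144.7 241.1] 0.6
lemon scene [349.7 201.6] 0.44
lemon top [376.7 220.1] 0.74
```

View pics/crop0.png

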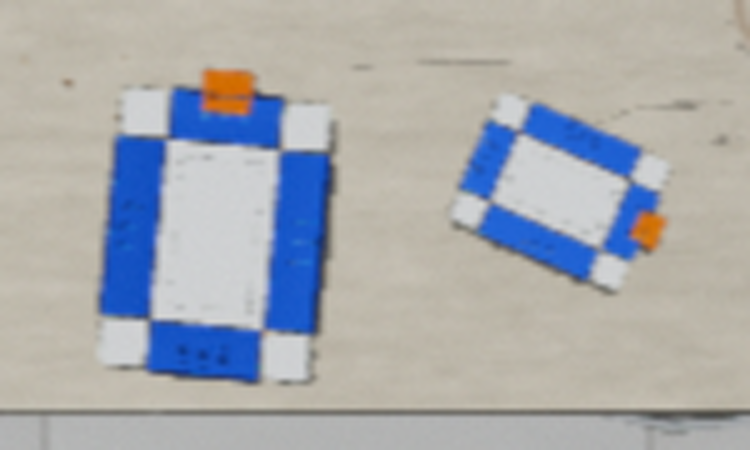

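Enlarged crop: A on the left (tab up) measures 166 x 127 mm with raised rims and blue at 61–73 mm high. B on the right measures 109 x 84 mm at about 44 mm high. A fits the 160 x 120 x 63 description. Next I'll refine A's pose.

Run:
```python
from h import *
from scipy.optimize import minimize
f=np.load('top0.npz');p=f['p'];d=f['d'];P=deproj('top',d)
hsv=cv2.cvtColor(p,cv2.COLOR_RGB2HSV)
blue=cv2.inRange(hsv,(105,120,60),(130,255,255))
# inner white
sub=np.zeros_like(blue);sub[185:265,205:270]=255
white=cv2.inRange(hsv,(0,0,150),(180,40,255))&sub
n,lab,st,ce=cv2.connectedComponentsWithStats(white,connectivity=4)
for i in range(1,n):
    if st[i,4]<20: continue
    pts=np.argwhere(lab==i)[:,::-1]
    W=ray('top',pts,63 if st[i,4]<600 else 61)
    r=cv2.minAreaRect(W[:,:2].astype(np.float32)); print(st[i],'ctr',np.round(W[:,:2].mean(0),1),np.round(r[0],1),np.round(r[1],1),round(r[2],1),'z',np.median(P[...,2][lab==i]))
# 4 blue sections
bl=blue&sub
n,lab,st,ce=cv2.connectedComponentsWithStats(bl,connectivity=4)
for i in range(1,n):
    if st[i,4]<40: continue
    pts=np.argwhere(lab==i)[:,::-1];W=ray('top',pts,66)
    print('blue',st[i],np.round(W[:,:2].mean(0),1),'z',np.round(np.percentile(P[...,2][lab==i],[5,50,95]),1))
tin=P[148:165,262:290];print('tin z',np.percentile(tin[...,2],[50,90,99]))
# things higher than 30 mm above counter in the workspace
m=(P[...,2]>20)&(P[...,2]<400)&(P[...,0]>350)&(P[...,0]<800)&(abs(P[...,1])<450)
n,lab,st,ce=cv2.connectedComponentsWithStats(m.astype(np.uint8))
for i in range(1,n):
    if st[i,4]<15: continue
    q=P[lab==i];print('obj',np.round(q.min(0)),np.round(q.max(0)),st[i,4])
```

```text
[ 205  185   65   77 2791] ctr [516.5  68.7] [510.   67.2] [191.2 225.4] 89.7 z 1.548988813027563
[225 208  26  38 796] ctr [499.3  65. ] [499.5  65.1] [ 66.  106.5] 84.8 z 59.71212024497095
[205 263  65   2 130] ctr [390.5  66.5] [390.5  66.6] [188.6   2.9] 89.9 z -869.0394346614673
blue [229 198  23  12 172] [565.7  58.8] z [61.  66.5 72.8]
blue [215 207  13  36 343] [504.2 113.6] z [61.4 67.  72.9]
blue [248 210  13  37 351] [494.6  15.5] z [60.2 67.3 72.6]
blue [224 244  23  12 222] [431.2  71.1] z [61.1 67.1 72.5]
tin z [55.51976453 59.91691222 64.85982235]
obj [729. 335.  97.] [742. 351. 105.] 16
obj [679. -84.  20.] [747. -11.  66.] 493
obj [ 717. -450.   20.] [ 747. -378.   63.] 128
obj [672. 287.  20.] [739. 365. 107.] 465
obj [ 680. -449.   20.] [ 706. -379.   66.] 120
obj [412.  -2.  28.] [595. 135.  78.] 2475
obj [ 467. -205.   21.] [584. -73.  53.] 1070
obj [ 481. -388.   23.] [ 539. -335.   59.] 297
obj [428. 325.  21.] [486. 379.  60.] 265
```

The pose of A is consistent: centre about (499.4, 65.0), long axis at -5.3° to world x, tab towards world +x.

Press targets:

| Section | x (mm) | y (mm) |
|---|---|---|
| S1 | 570 | 58.5 |
| S2 | 494.7 | 14.2 |
| S3 | 428.7 | 71.6 |
| S4 | 504 | 115.8 |

I'll close the fingers, turn -32° to line up with the box, and approach high.

```bash
python3 -m crank '{"dp":[[1.6,3,0],[1.6,3,0],[1.6,3,0],[1.6,3,0],[1.6,3,0],[1.6,3,0],[1.6,3,0],[1.6,3,0],[1.6,3,0],[1.6,3,0]],"delta_rot":[[0,0,-8],[0,0,-8],[0,0,-8],[0,0,-8],[0,0,0],[0,0,0],[0,0,0],[0,0,0],[0,0,0],[0,0,0]],"claw":[255,255,255,255,255,255,255,255,255,255]}' 30
```

```text
time_s: 1.95
eef_pos: [397.7, -167.1, 210.1]
ee_rot: [0.0, 0.999, -0.045, 0.0]
force: [-0.2, -0.4, 0.8]
grip_width: 0.001
```

```bash
python3 -m crank '{"dp":[[2.15,2.8,0],[2.15,2.8,0],[2.15,2.8,0],[2.15,2.8,0],[2.15,2.8,-2],[2.15,2.8,-2],[2.15,2.8,-2],[2.15,2.95,-2],[0,0,-2],[0,0,-1]],"delta_rot":[[0,0,0],[0,0,0],[0,0,0],[0,0,0],[0,0,0],[0,0,0],[0,0,0],[0,0,0],[0,0,0],[0,0,0]],"claw":[255,255,255,255,255,255,255,255,255,255]}'
python3 - <<'E'
from h import *
for n in("scene","top"):
    p,d=capture(n);cv2.imwrite(f'pics/{n}1.png',cv2.cvtColor(cv2.resize(p,(768,576)),cv2.COLOR_RGB2BGR))
s=sense();print(np.round(s['eef_pos'],1),np.round(s['ee_rot'],4),np.round(s['force'],1))
E
```

```text
time_s: 2.95
eef_pos: [568.5, 57.9, 98.0]
ee_rot: [-0.0, 0.999, -0.044, -0.001]
force: [0.3, -0.4, -0.1]
grip_width: 0.002
[568.4  56.9  98.9] [-1.00e-04  9.99e-01 -4.50e-02 -1.30e-03] [ 0.3 -0.7  1.1]
```

View pics/scene1.png

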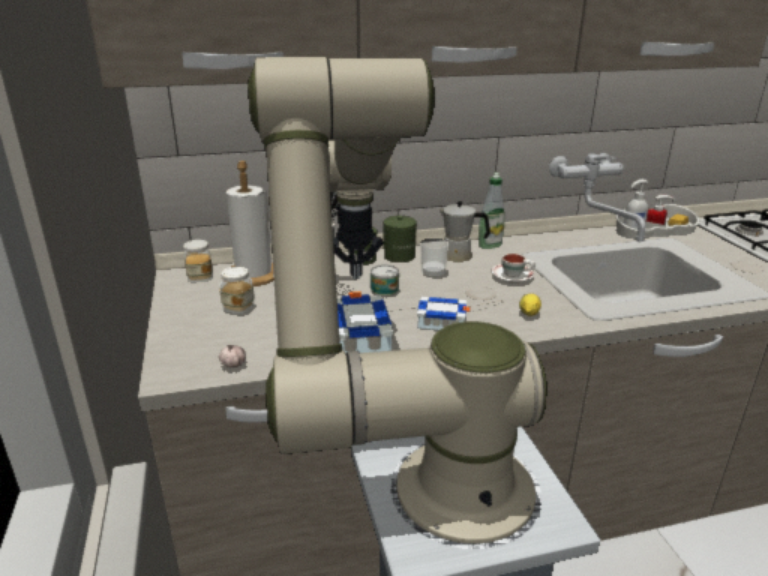

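View pics/top1.png

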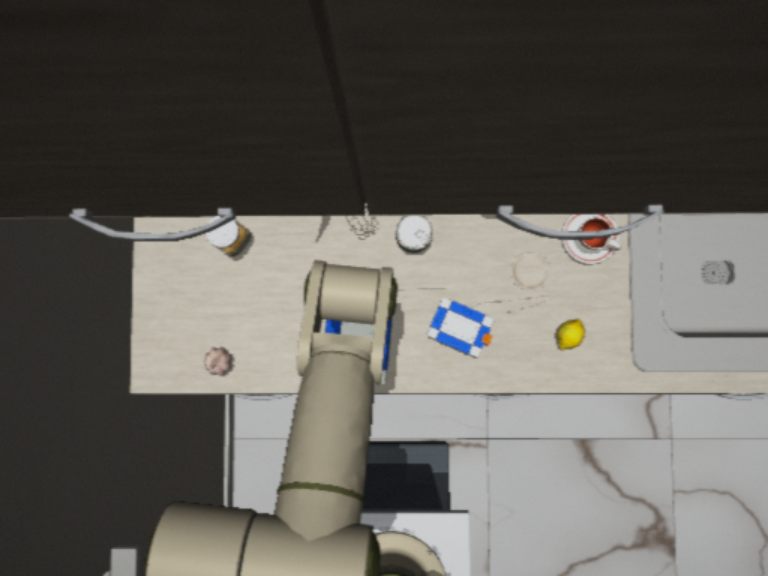

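Hand is over the tab end with free space around it. Descending carefully.

```bash
python3 -m crank '{"dp":[[0.15,0.1,-0.8],[0,0,-0.8],[0,0,-0.5],[0,0,-0.2],[0,0,-0.2],[0,0,-0.2],[0,0,-0.2]],"delta_rot":[[0,0,0],[0,0,0],[0,0,0],[0,0,0],[0,0,0],[0,0,0],[0,0,0]],"claw":[255,255,255,255,255,255,255]}'
```

```text
time_s: 3.75
eef_pos: [570.8, 58.1, 71.0]
ee_rot: [0.0, 0.999, -0.045, 0.0]
force: [-0.1, -1.2, 0.0]
grip_width: -0.001
```

```bash
python3 -m crank '{"dp":[[0,0,-0.1],[0,0,-0.1],[0,0,-0.1],[0,0,-0.1]],"delta_rot":[[0,0,0],[0,0,0],[0,0,0],[0,0,0]],"claw":[255,255,255,255]}'
```

```text
time_s: 4.15
eef_pos: [570.7, 58.1, 67.0]
ee_rot: [-0.0, 0.999, -0.045, 0.0]
force: [-0.5, -0.2, -0.2]
grip_width: 0.003
```

```bash
python3 -m crank '{"dp":[[0,0,-0.1],[0,0,-0.1]],"delta_rot":[[0,0,0],[0,0,0]],"claw":[255,255]}'; python3 -m crank '{"dp":[[0,0,-0.1]],"delta_rot":[[0,0,0]],"claw":[255]}'
```

```text
time_s: 4.35
eef_pos: [570.7, 58.1, 64.9]
ee_rot: [0.0, 0.999, -0.045, 0.0]
force: [-0.3, 0.1, -0.1]
grip_width: -0.002
time_s: 4.45
eef_pos: [570.7, 58.1, 63.9]
ee_rot: [-0.0, 0.999, -0.045, 0.0]
force: [-0.8, 0.0, 0.0]
grip_width: 0.001
```

No contact yet where it should be, so I'll look before going lower.

Run:
```python
from h import *
p,d=capture('scene')
c=p[100:260,190:350];cv2.imwrite('pics/crop2.png',cv2.cvtColor(cv2.resize(c,(600,600),interpolation=cv2.INTER_CUBIC),cv2.COLOR_RGB2BGR))
C=np.array([499.4,65]);ux=np.array([-.9957,.0924]);uy=np.array([-.0924,-.9957])
print('tcp px',proj('scene',[sense()['eef_pos']]))
for a,b in [(-80,60),(-80,-60),(80,60),(80,-60),(-50,30),(-50,-30),(50,30),(50,-30),(-71,0)]:
    q=C+a*ux+b*uy;print(a,b,np.round((proj('scene',[[*q,63]])[0]-[190,100])*3.75))
print(np.round((proj('scene',[sense()['eef_pos']])-[190,100])*3.75), sense()['force'])
```

```text
tcp px [[237.08187707 199.42989464]]
-80 60 [238. 365.]
-80 -60 [112. 374.]
80 60 [267. 450.]
80 -60 [128. 461.]
-50 30 [211. 382.]
-50 -30 [147. 387.]
50 30 [227. 436.]
50 -30 [159. 441.]
-71 0 [176. 374.]
[[177. 373.]] [-0.51782504 -0.0757961   0.019346  ]
```

View pics/crop2.png

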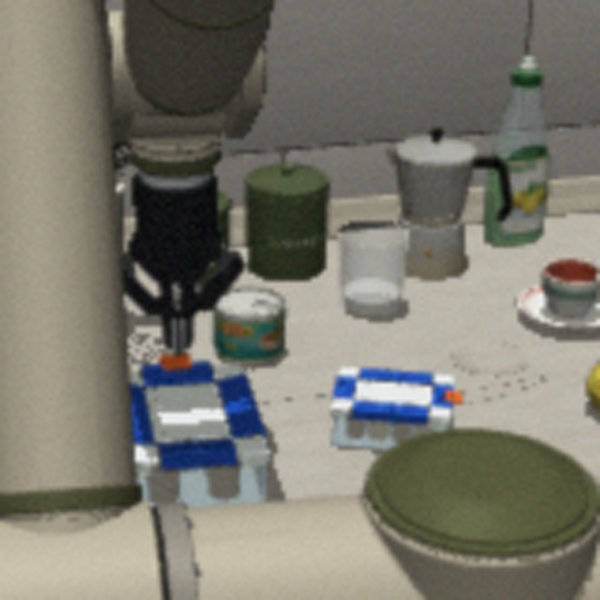

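Run:
```python
from h import *
p,d=capture('scene');P=deproj('scene',d);np.savez('scene2.npz',p=p,d=d)
for v in range(176,208):
    print(v,[ (p[v,u].tolist(),np.round(P[v,u]).astype(int).tolist()) for u in (235,237,239)])
c=p[170:230,215:275];cv2.imwrite('pics/crop3.png',cv2.cvtColor(cv2.resize(c,(600,600),interpolation=cv2.INTER_NEAREST),cv2.COLOR_RGB2BGR))
```

```text
176 [([34, 34, 34], [557, 67, 162]), ([80, 79, 72], [889, -10, 4]), ([18, 15, 20], [556, 53, 161])]
177 [([32, 33, 32], [552, 68, 160]), ([116, 113, 107], [883, -8, 2]), ([16, 14, 16], [550, 55, 160])]
178 [([32, 31, 30], [556, 67, 155]), ([96, 96, 90], [874, -6, 2]), ([18, 23, 23], [557, 53, 153])]
179 [([32, 32, 31], [559, 67, 150]), ([88, 82, 82], [582, 55, 138]), ([15, 17, 20], [558, 53, 148])]
180 [([22, 24, 25], [562, 66, 144]), ([59, 59, 56], [581, 55, 135]), ([16, 17, 19], [559, 53, 144])]
181 [([22, 24, 25], [557, 67, 143]), ([73, 73, 69], [577, 56, 132]), ([18, 24, 23], [558, 53, 141])]
182 [([18, 18, 20], [563, 66, 136]), ([57, 61, 58], [574, 57, 130]), ([7, 9, 10], [557, 53, 137])]
183 [([13, 18, 18], [562, 66, 133]), ([22, 26, 25], [579, 56, 124]), ([16, 19, 19], [556, 54, 134])]
184 [([20, 18, 20], [559, 67, 131]), ([25, 23, 23], [571, 57, 124]), ([18, 23, 23], [562, 52, 128])]
185 [([36, 36, 38], [571, 65, 121]), ([40, 44, 43], [562, 59, 124]), ([52, 54, 54], [563, 52, 123])]
186 [([47, 45, 49], [563, 66, 121]), ([49, 51, 53], [562, 59, 121]), ([56, 57, 60], [556, 54, 
[... 1450 characters left out ...]
 ([20, 45, 104], [560, 61, 63]), ([27, 53, 112], [552, 55, 67])]
202 [([47, 61, 103], [551, 70, 65]), ([52, 69, 100], [552, 62, 64]), ([67, 83, 109], [554, 55, 62])]
203 [([131, 135, 135], [548, 71, 63]), ([131, 135, 133], [550, 63, 61]), ([131, 136, 134], [550, 56, 60])]
204 [([142, 145, 139], [545, 71, 61]), ([138, 143, 137], [544, 64, 60]), ([137, 142, 134], [539, 58, 62])]
205 [([142, 144, 140], [530, 74, 65]), ([141, 144, 139], [535, 66, 61]), ([138, 144, 138], [533, 60, 62])]
206 [([134, 139, 132], [527, 75, 63]), ([138, 142, 136], [527, 68, 62]), ([140, 143, 138], [524, 62, 63])]
207 [([141, 144, 141], [528, 75, 59]), ([139, 142, 136], [524, 69, 60]), ([142, 145, 139], [520, 63, 61])]
```

View pics/crop3.png

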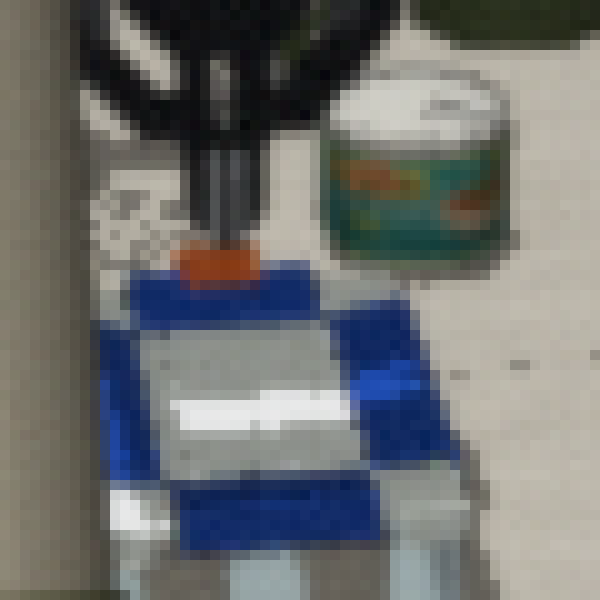

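The depth shows the real fingertip bottom at z≈90, about 25 mm above the reported TCP (64). The box's surfaces read right (section 63–71, tab about 72). That explains the lack of contact: the tip is above S1 at the right x/y. I'll go on down by force.

```bash
python3 -m crank '{"dp":[[0,0,-0.4],[0,0,-0.4],[0,0,-0.2]],"delta_rot":[[0,0,0],[0,0,0],[0,0,0]],"claw":[255,255,255]}'
python3 - <<'E'
from h import *
p,d=capture('scene');P=deproj('scene',d);s=sense()
print(np.round(s['eef_pos'],1),s['force'],s['joints'])
for v in range(186,206):
    print(v,[ (p[v,u].tolist(),np.round(P[v,u]).astype(int).tolist()) for u in (235,237,239)])
E
```

```text
time_s: 4.85
eef_pos: [570.4, 58.1, 53.4]
ee_rot: [-0.0, 0.999, -0.045, -0.0]
force: [0.3, 0.1, -0.1]
grip_width: 0.002
[570.4  58.2  53.2] [-0.831448   -0.51617109 -0.74662536] [-1.02642135e-01  5.81557009e-01  1.53050104e+00  2.02768927e-05
  1.03060934e+00  1.55784633e+00]
186 [([15, 13, 17], [561, 67, 122]), ([20, 21, 23], [574, 57, 115]), ([17, 18, 19], [559, 53, 121])]
187 [([20, 22, 21], [564, 66, 116]), ([28, 29, 29], [570, 58, 113]), ([25, 28, 29], [563, 52, 116])]
188 [([30, 33, 33], [567, 66, 112]), ([47, 48, 49], [560, 60, 114]), ([47, 49, 52], [560, 53, 113])]
189 [([39, 40, 41], [563, 66, 109]), ([50, 51, 50], [560, 60, 110]), ([52, 52, 56], [563, 52, 108])]
190 [([36, 39, 39], [563, 66, 105]), ([50, 50, 52], [561, 60, 106]), ([53, 53, 55], [556, 54, 108])]
191 [([36, 39, 42], [561, 67, 103]), ([47, 50, 51], [561, 60, 102]), ([56, 55, 58], [558, 54, 103])]
192 [([38, 40, 40], [565, 66, 97]), ([48, 47, 47], [562, 60, 97]), ([63, 62, 64], [560, 53, 98])]
193 [([38, 39, 42], [565, 66, 93]), ([47, 51, 49], [559, 60, 95]), ([66, 68, 69], [559, 53, 94])]
194 [([37, 38, 38], [
[... 494 characters left out ...]
67, 66, 69]), ([32, 49, 104], [563, 60, 70]), ([25, 43, 96], [565, 52, 68])]
200 [([19, 44, 103], [562, 67, 67]), ([20, 45, 106], [562, 60, 66]), ([16, 43, 104], [561, 53, 66])]
201 [([18, 41, 101], [554, 69, 68]), ([22, 44, 104], [555, 62, 66]), ([29, 55, 112], [556, 55, 65])]
202 [([46, 61, 104], [557, 69, 62]), ([54, 70, 101], [552, 62, 64]), ([67, 78, 105], [550, 56, 64])]
203 [([126, 131, 132], [556, 69, 59]), ([132, 135, 135], [551, 63, 60]), ([130, 134, 132], [549, 56, 61])]
204 [([140, 143, 139], [541, 72, 63]), ([140, 142, 138], [536, 66, 65]), ([138, 143, 138], [538, 58, 63])]
205 [([139, 143, 137], [532, 74, 64]), ([142, 146, 139], [532, 67, 63]), ([140, 145, 139], [531, 60, 63])]
```

```bash
python3 -m crank '{"dp":[[0,0,-0.2],[0,0,-0.2],[0,0,-0.1]],"delta_rot":[[0,0,0],[0,0,0],[0,0,0]],"claw":[255,255,255]}'; for i in 1 2 3; do python3 -m crank '{"dp":[[0,0,-0.1]],"delta_rot":[[0,0,0]],"claw":[255]}'|egrep "eef|force"; done
```

```text
time_s: 5.2
eef_pos: [570.7, 58.2, 48.8]
ee_rot: [-0.0, 0.999, -0.045, -0.0]
force: [0.4, 0.4, -0.3]
grip_width: 0.002
eef_pos: [570.7, 58.1, 48.0]
force: [-0.5, -0.3, -0.7]
eef_pos: [570.8, 58.1, 47.0]
force: [-0.1, -0.4, 3.9]
eef_pos: [571.0, 58.1, 46.4]
force: [-1.2, -0.2, 4.9]
```

Contact as expected. Pressing on to the hard stop.

```bash
for i in 1 2 3 4; do python3 -m crank '{"dp":[[0,0,-0.1]],"delta_rot":[[0,0,0]],"claw":[255]}'|egrep "eef|force"; done
```

```text
eef_pos: [571.3, 58.1, 45.5]
force: [0.1, 0.0, 4.9]
eef_pos: [571.5, 58.0, 44.6]
force: [2.2, 0.5, 5.8]
eef_pos: [571.8, 58.0, 43.7]
force: [2.4, -0.7, 4.5]
eef_pos: [572.0, 58.0, 42.8]
force: [3.6, 0.0, 5.1]
```

```bash
for i in 1 2; do python3 -m crank '{"dp":[[0,0,-0.1]],"delta_rot":[[0,0,0]],"claw":[255]}'|egrep "eef|force"; done
```

```text
eef_pos: [572.3, 58.0, 41.9]
force: [5.1, -0.1, 6.7]
eef_pos: [572.4, 58.0, 41.6]
force: [-1.9, -0.0, 17.9]
```

Hard stop at 18 N. I'll lift, check, then move to S2.

```bash
python3 -m crank '{"dp":[[0,0,1],[0,0,2],[0,0,2],[-1.9,-1.1,0],[-1.9,-1.1,0],[-1.9,-1.1,0],[-1.9,-1.1,0],[0,0,0]],"delta_rot":[[0,0,0],[0,0,0],[0,0,0],[0,0,0],[0,0,0],[0,0,0],[0,0,0],[0,0,0]],"claw":[255,255,255,255,255,255,255,255]}'
cat > look.py <<'E'
from h import *
import sys
p,d=capture('scene');P=deproj('scene',d);s=sense();np.savez('last.npz',p=p,d=d)
print(np.round(s['eef_pos'],1),np.round(s['force'],1),s['time_s'])
c=p[150:240,205:295];cv2.imwrite(f'pics/{sys.argv[1]}.png',cv2.cvtColor(cv2.resize(c,(600,600),interpolation=cv2.INTER_CUBIC),cv2.COLOR_RGB2BGR))
E
python3 look.py c4
```

```text
time_s: 6.9
eef_pos: [492.9, 13.5, 90.0]
ee_rot: [-0.0, 0.999, -0.045, -0.001]
force: [0.2, -0.9, -0.2]
grip_width: 0.002
[494.1  13.9  90.2] [-1.1 -0.5 -0.5] 6.95
```

View pics/c4.png

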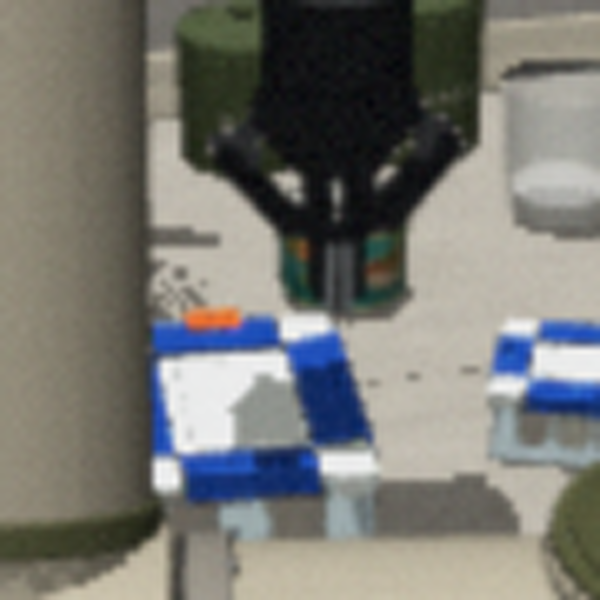

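S1 now lies flush with the white corners (blue strip at crop row ~335, tab at (213,318)). The fingertip hangs above S2. Descending.

```bash
python3 -m crank '{"dp":[[0,0,-1],[0,0,-1],[0,0,-1],[0,0,-0.5],[0,0,-0.2],[0,0,-0.1]],"delta_rot":[[0,0,0],[0,0,0],[0,0,0],[0,0,0],[0,0,0],[0,0,0]],"claw":[255,255,255,255,255,255]}'; for i in 1 2 3 4; do python3 -m crank '{"dp":[[0,0,-0.1]],"delta_rot":[[0,0,0]],"claw":[255]}'|egrep "eef|force"; done
```

```text
time_s: 7.55
eef_pos: [494.8, 14.2, 51.8]
ee_rot: [-0.0, 0.999, -0.045, -0.0]
force: [0.5, 0.1, -0.1]
grip_width: -0.002
eef_pos: [494.9, 14.1, 51.1]
force: [-0.6, 0.2, 0.6]
eef_pos: [494.9, 14.1, 50.2]
force: [-0.0, -0.2, -0.3]
eef_pos: [494.8, 14.1, 49.1]
force: [-0.8, -0.2, -0.2]
eef_pos: [494.8, 14.1, 48.1]
force: [-0.1, 0.4, -0.9]
```

```bash
for i in 1 2 3 4; do python3 -m crank '{"dp":[[0,0,-0.1]],"delta_rot":[[0,0,0]],"claw":[255]}'|egrep "eef|force"; done
```

```text
eef_pos: [494.7, 14.1, 47.0]
force: [0.7, 0.7, 1.2]
eef_pos: [494.8, 14.0, 46.3]
force: [-2.7, -2.3, 5.7]
eef_pos: [494.9, 13.7, 45.4]
force: [-2.9, -2.4, 6.6]
eef_pos: [495.0, 13.7, 44.5]
force: [-2.1, -2.8, 6.3]
```

```bash
for i in 1 2 3; do python3 -m crank '{"dp":[[0,0,-0.1]],"delta_rot":[[0,0,0]],"claw":[255]}'|egrep "eef|force"; done
```

```text
eef_pos: [495.0, 13.6, 43.5]
force: [-1.7, -4.6, 5.5]
eef_pos: [495.1, 13.5, 42.5]
force: [-2.3, -4.2, 6.0]
eef_pos: [495.1, 13.4, 41.6]
force: [-2.7, -4.6, 13.7]
```

```bash
python3 -m crank '{"dp":[[0,0,-0.04]],"delta_rot":[[0,0,0]],"claw":[255]}'|egrep "eef|force"
```

```text
eef_pos: [495.2, 13.4, 41.6]
force: [-4.9, -3.5, 15.3]
```

S2 is at its stop (z same as S1's stop, 15 N). Lift and move to S3.

```bash
python3 -m crank '{"dp":[[0,0,1],[0,0,2],[0,0,2],[-1.65,1.45,0],[-1.65,1.45,0],[-1.65,1.45,0],[-1.65,1.4,0],[0,0,0]],"delta_rot":[[0,0,0],[0,0,0],[0,0,0],[0,0,0],[0,0,0],[0,0,0],[0,0,0],[0,0,0]],"claw":[255,255,255,255,255,255,255,255]}'; python3 look.py c5
python3 - <<'E'
from h import *
p,d=capture('top');np.savez('top5.npz',p=p,d=d);cv2.imwrite('pics/t5.png',cv2.cvtColor(cv2.resize(p[180:270,195:345],(750,450),interpolation=cv2.INTER_CUBIC),cv2.COLOR_RGB2BGR))
E
```

```text
time_s: 9.55
eef_pos: [427.2, 72.9, 90.8]
ee_rot: [-0.0, 0.999, -0.044, -0.0]
force: [0.5, -0.1, -0.2]
grip_width: -0.002
[428.5  72.1  91. ] [ 0.7 -0.4  0.8] 9.6
```

View pics/c5.png

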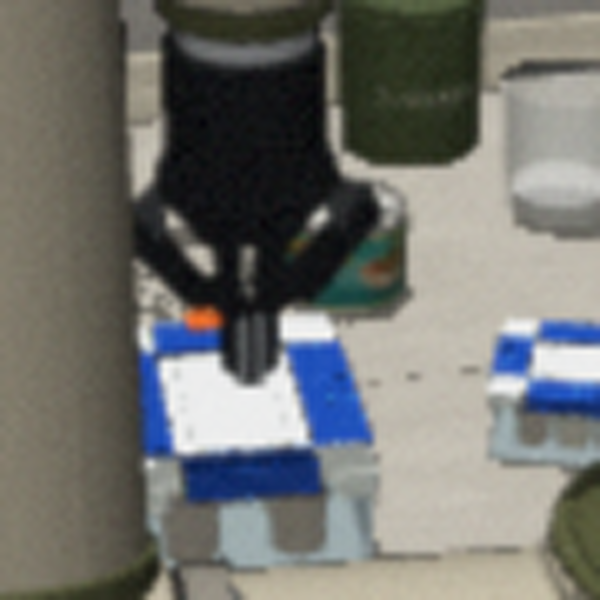

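View pics/t5.png

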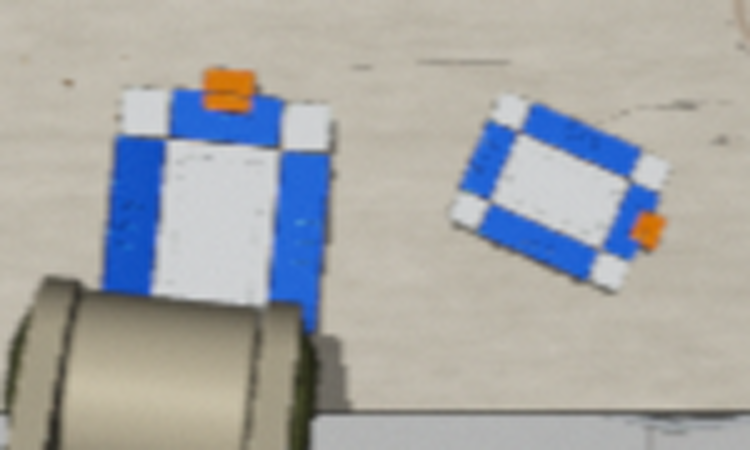

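S1 and S2 are flush, and the top view shows the white corners at the same pixels ((143,110) and (307,125)), so the box hasn't moved. Now S3.

```bash
python3 -m crank '{"dp":[[0,0,-1],[0,0,-1],[0,0,-1],[0,0,-0.7],[0,0,-0.3],[0,0,-0.1]],"delta_rot":[[0,0,0],[0,0,0],[0,0,0],[0,0,0],[0,0,0],[0,0,0]],"claw":[255,255,255,255,255,255]}'; for i in 1 2 3 4; do python3 -m crank '{"dp":[[0,0,-0.1]],"delta_rot":[[0,0,0]],"claw":[255]}'|egrep "eef|force"; done
```

```text
time_s: 10.25
eef_pos: [428.6, 71.6, 49.2]
ee_rot: [-0.0, 0.999, -0.045, -0.0]
force: [-0.3, -0.0, 0.1]
grip_width: -0.003
eef_pos: [428.9, 71.6, 48.7]
force: [0.9, -1.3, 0.6]
eef_pos: [428.9, 71.6, 47.8]
force: [-0.1, -0.8, 0.2]
eef_pos: [428.9, 71.6, 46.8]
force: [0.3, 0.4, 3.8]
eef_pos: [428.7, 71.7, 45.9]
force: [-2.6, 0.3, 7.0]
```

```bash
for i in 1 2 3 4; do python3 -m crank '{"dp":[[0,0,-0.1]],"delta_rot":[[0,0,0]],"claw":[255]}'|egrep "eef|force"; done
```

```text
eef_pos: [428.4, 71.7, 44.9]
force: [-3.4, 1.2, 6.3]
eef_pos: [428.3, 71.7, 43.8]
force: [-4.2, -0.7, 7.2]
eef_pos: [428.1, 71.7, 42.8]
force: [-3.8, 0.8, 5.7]
eef_pos: [428.0, 71.8, 41.8]
force: [-6.2, 0.2, 8.7]
```

```bash
python3 -m crank '{"dp":[[0,0,-0.06]],"delta_rot":[[0,0,0]],"claw":[255]}'|egrep "eef|force"
```

```text
eef_pos: [428.0, 71.8, 41.5]
force: [-8.2, 0.3, 19.7]
```

S3 stop reached. Lift and move to S4.

```bash
python3 -m crank '{"dp":[[0,0,1],[0,0,2],[0,0,2],[1.9,1.1,0],[1.9,1.1,0],[1.9,1.1,0],[1.9,1.1,-1],[0,0,-1],[0,0,-1],[0,0,-0.7]],"delta_rot":[[0,0,0],[0,0,0],[0,0,0],[0,0,0],[0,0,0],[0,0,0],[0,0,0],[0,0,0],[0,0,0],[0,0,0]],"claw":[255,255,255,255,255,255,255,255,255,255]}';python3 look.py c6
```

```text
time_s: 12.15
eef_pos: [503.8, 115.4, 53.2]
ee_rot: [0.0, 0.999, -0.045, -0.001]
force: [-0.2, -0.6, 0.2]
grip_width: 0.002
[503.4 115.3  52.4] [-1.  -0.5 -1.9] 12.2
```

View pics/c6.png

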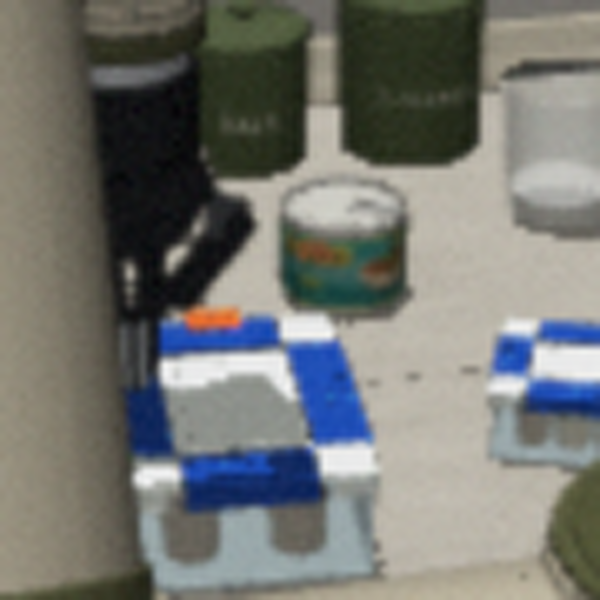

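S1–S3 are flush; the fingertip is above the still-raised S4 at left (crop ~(140,385)). Pressing.

```bash
python3 -m crank '{"dp":[[0,0,-0.2],[0,0,-0.1]],"delta_rot":[[0,0,0],[0,0,0]],"claw":[255,255]}'|egrep "eef|force"; for i in 1 2 3 4; do python3 -m crank '{"dp":[[0,0,-0.1]],"delta_rot":[[0,0,0]],"claw":[255]}'|egrep "eef|force"; done
```

```text
eef_pos: [504.7, 115.5, 51.3]
force: [0.7, 0.9, 0.4]
eef_pos: [504.8, 115.5, 50.3]
force: [-0.1, 0.6, -0.1]
eef_pos: [504.8, 115.6, 49.2]
force: [0.1, -0.7, -0.9]
eef_pos: [504.8, 115.6, 48.1]
force: [-1.0, 0.3, 0.4]
eef_pos: [504.7, 115.6, 47.0]
force: [0.0, -0.6, -0.3]
```

```bash
for i in 1 2 3; do python3 -m crank '{"dp":[[0,0,-0.1]],"delta_rot":[[0,0,0]],"claw":[255]}'|egrep "eef|force"; done
```

```text
eef_pos: [504.9, 115.7, 46.3]
force: [-1.3, 1.9, 5.4]
eef_pos: [504.9, 116.0, 45.5]
force: [-2.3, 3.9, 6.8]
eef_pos: [505.0, 116.2, 44.6]
force: [-1.0, 3.4, 5.7]
```

```bash
for i in 1 2 3; do python3 -m crank '{"dp":[[0,0,-0.1]],"delta_rot":[[0,0,0]],"claw":[255]}'|egrep "eef|force"; done
```

```text
eef_pos: [505.1, 116.2, 43.6]
force: [-1.7, 4.3, 6.1]
eef_pos: [505.2, 116.3, 42.7]
force: [-1.5, 5.3, 6.7]
eef_pos: [505.2, 116.4, 41.7]
force: [-1.2, 4.8, 7.9]
```

```bash
python3 -m crank '{"dp":[[0,0,-0.06]],"delta_rot":[[0,0,0]],"claw":[255]}'|egrep "eef|force"
```

```text
eef_pos: [505.2, 116.4, 41.6]
force: [-3.7, 4.6, 15.5]
```

All four stops felt. Take the hand away and check.

```bash
python3 -m crank '{"dp":[[0,0,1],[0,0,2],[0,0,3],[0,0,3],[0,0,3],[-1,-3,1],[-1,-3,0],[-1,-3,0],[-1,-3,0],[-1,-3,0]],"delta_rot":[[0,0,0],[0,0,0],[0,0,0],[0,0,0],[0,0,0],[0,0,0],[0,0,0],[0,0,0],[0,0,0],[0,0,0]],"claw":[255,255,255,255,255,255,255,255,255,255]}'; python3 -m crank '{"dp":[[-1,-4,0],[-1,-4,0],[-1,-4,0],[-1,-4,0],[-1,-4,0],[-1,-4,0],[-1,-4,0],[0,-4,0],[0,-4,0],[0,0,0]],"delta_rot":[[0,0,0],[0,0,0],[0,0,0],[0,0,0],[0,0,0],[0,0,0],[0,0,0],[0,0,0],[0,0,0],[0,0,0]],"claw":[255,255,255,255,255,255,255,255,255,255]}'
python3 - <<'E'
from h import *
p,d=capture('top');np.savez('top7.npz',p=p,d=d);P=deproj('top',d)
f=np.load('top0.npz');P0=deproj('top',f['d'])
C=np.array([499.4,65]);ux=np.array([-.9957,.0924]);uy=np.array([-.0924,-.9957])
for name,Q in(('before',P0),('after',P)):
  m=(Q[...,2]>50)&(Q[...,2]<85)
  q=(Q[...,:2]-C);a=q@ux;b=q@uy
  R={'S1':(-a-50,b,25),'S2':(b-30,a,45),'S3':(a-50,b,25),'S4':(-b-30,a,45)}
  for k,(o,l,h) in R.items():
    w=m&(o>3)&(o<27)&(abs(l)<h)
    c=np.polyfit(o[w],Q[...,2][w],1);print(name,k,'slope %.3f z@0 %.1f z@21 %.1f n%d'%(c[0],c[1],np.polyval(c,21),w.sum()))
  w=m&(abs(abs(a)-67)<8)&(abs(abs(b)-47)<8);print('corners z',np.median(Q[...,2][w]))
for nm,pp in(('c0',f['p']),('c7',p)):
  cv2.imwrite(f'pics/{nm}.png',cv2.cvtColor(cv2.resize(pp[180:270,195:345],(750,450),interpolation=cv2.INTER_CUBIC),cv2.COLOR_RGB2BGR))
hsv=[cv2.cvtColor(x,cv2.COLOR_RGB2HSV) for x in (f['p'],p)]
for h in hsv:
    o=cv2.inRange(h,(5,150,100),(20,255,255));o[:185]=0;o[265:]=0;o[:,:205]=0;o[:,270:]=0
    w=cv2.inRange(h,(0,0,150),(180,40,255));n,l,st,ce=cv2.connectedComponentsWithStats(w,connectivity=4)
    print(np.argwhere(o>0).mean(0),[np.round(ce[i],1) for i in range(n) if 600<st[i,4]<1000])
p,d=capture('scene');cv2.imwrite('pics/scene7.png',cv2.cvtColor(cv2.resize(p,(768,576)),cv2.COLOR_RGB2BGR))
E
```

```text
time_s: 14.5
eef_pos: [454.1, -35.5, 170.7]
ee_rot: [0.0, 0.999, -0.045, 0.0]
force: [-0.1, -0.1, -0.7]
grip_width: -0.005
time_s: 15.5
eef_pos: [383.7, -398.2, 170.0]
ee_rot: [0.0, 0.999, -0.047, -0.0]
force: [1.1, 0.6, -0.0]
grip_width: 0.0
before S1 slope 0.322 z@0 61.4 z@21 68.1 n138
before S2 slope 0.187 z@0 64.3 z@21 68.2 n249
before S3 slope 0.250 z@0 62.7 z@21 68.0 n143
before S4 slope 0.364 z@0 60.5 z@21 68.1 n257
corners z 63.970963642623474
after S1 slope 0.074 z@0 62.5 z@21 64.1 n130
after S2 slope 0.024 z@0 64.0 z@21 64.5 n246
after S3 slope 0.061 z@0 63.0 z@21 64.3 n134
after S4 slope 0.093 z@0 62.1 z@21 64.0 n244
corners z 63.683240804866955
[197.64285714 239.88571429] [array([109.2, 150.7]), array([237.5, 226.5])]
[197.33333333 240.26388889] [array([109. , 150.8]), array([237.5, 226.4]), array([420.2, 376.2])]
```

View pics/c7.png

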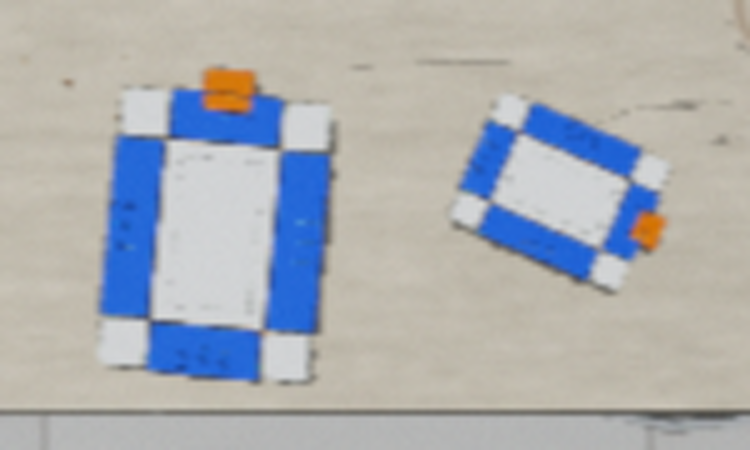

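View pics/scene7.png

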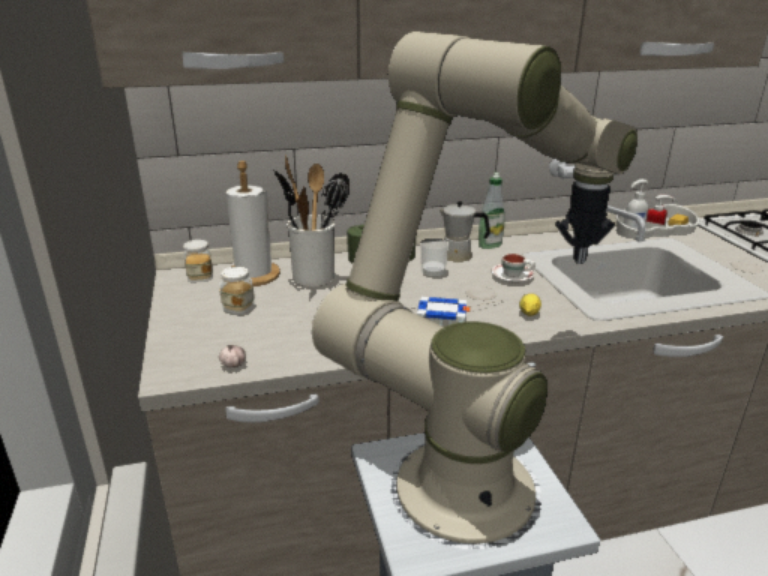

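Box unmoved (inner white at (237.5,226.4), before (237.5,226.5)), neighbours in place, sections flush by eye. The slope estimates from one noisy depth frame (0.02–0.09) don't settle the 0.03 limit, so I'll average frames with the in-plane coordinate taken from pixels.

Run:
```python
from h import *
D=[]
for i in range(30): p,d=capture('top');D.append(d)
D=np.stack(D);D[D==0]=np.nan
d=np.nanmedian(D,0);sd=np.nanstd(D,0)
Z=deproj('top',d)[...,2]
v,u=np.mgrid[:384,:512]
Q=ray('top',np.c_[u.ravel(),v.ravel()],63)[:,:2].reshape(384,512,2)
C=np.array([499.4,65]);ux=np.array([-.9957,.0924]);uy=np.array([-.0924,-.9957])
q=Q-C;a=q@ux;b=q@uy
m=np.isfinite(Z)
R={'S1':(-a-50,b,(a<-50)),'S2':(b-30,a,0),'S3':(a-50,b,0),'S4':(-b-30,a,0)}
w=(abs(abs(a)-65)<10)&(abs(abs(b)-45)<10)
A=np.c_[a[w],b[w],np.ones(w.sum())];co=np.linalg.lstsq(A,Z[w],rcond=None)[0];print('corner plane',co,'sd',np.nanmedian(sd[w]))
Zr=Z-(a*co[0]+b*co[1]+co[2])
for k,(o,l,_) in R.items():
    h=45 if k in('S2','S4') else 25
    w=m&(o>4)&(o<26)&(abs(l)<h)
    if k=='S1': w&=(abs(l)>13)
    c,cov=np.polyfit(o[w],Zr[w],1,cov=True);print(k,'slope rel corners %.3f±%.3f mean dz %.2f outer(18-26) %.2f'%(c[0],cov[0,0]**.5,Zr[w].mean(),Zr[w&(o>18)].mean()))
Pw=[np.median(Zr[(abs(a)<35)&(abs(b)<18)])];print('middle',Pw)
```

```text
corner plane [3.58072750e-04 8.62528639e-04 6.41180013e+01] sd 2.6970499
S1 slope rel corners 0.017±0.014 mean dz 0.13 outer(18-26) 0.23
S2 slope rel corners -0.002±0.006 mean dz -0.02 outer(18-26) 0.03
S3 slope rel corners 0.219±0.085 mean dz -0.63 outer(18-26) 0.17
S4 slope rel corners 0.302±0.052 mean dz -1.11 outer(18-26) 0.10
middle [np.float64(-3.8569506056394545)]
```

Averaged over 30 frames, the outer strips sit 0.03–0.23 mm above the fixed corners, a tilt of about 0.01 rad or less. The S3/S4 slope fits come from pixels of the recessed middle (their mean dz is negative), so I'm not relying on them. Handing in.

Run:
```python
from rig import *
s=sense();print(s['time_s'],s['eef_pos'],s['force']);print(finish_job())
```

```text
17.1 [ 384.71615746 -394.36180468  170.4009728 ] [-0.4102564   0.82574504 -0.10055482]
the job is handed in; nothing more can be done
None
```

I pressed the four blue rim sections of the 160 x 120 mm box shut with the closed fingertips, starting at the orange tab and going clockwise: S1, S2, S3, S4. Then I took the hand away over the sink side and handed the job in at 17.1 s. No verdict was reported.

**Hard stops:** Each section moved at about 5–8 N. Each then stopped hard at 15–20 N, all at the same reported height of 41.5–41.6 mm. Two presses went over the suggested 10–15 N: S1 reached 18 N and S3 20 N.

**Flushness:** From 30 averaged depth frames, the outer parts of all sections lie 0.03–0.23 mm above the fixed corners. That is a tilt of about 0.01 rad or less, against the 0.03 limit.

**Position:** The box stayed in place to about 0.1 pixel in the top view. By eye, the lemon, garlic, jam and smaller box had not moved. I had no clear view of the tin in the last scene picture, but the hand never came near it. The hand ended clear, with no contact force.

**Checks that disagreed:**
- **Fingertip height:** the real fingertips sat about 22–26 mm above the reported TCP. I confirmed this with depth and contact, and pressed by force instead of height.
- **Slope fits:** a single noisy depth frame gave section slopes of 0.02–0.09 rad. In the averaged data the S3 and S4 slope fits (0.22 and 0.30) were also off, which I put down to pixels of the recessed middle. For those two I relied on the outer-strip heights and the stops felt.

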